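# Spring open the blue-lidded cassette case and fold its lid right back

### The job

Press down the orange release tab on the front of the case with the blue lid, so that the lid springs up, and then push that lid all the way back as far as it opens and leave it there. Only use the fingertips: do not pick up or shift anything, leave the cassettes lying in the case, and leave the white-lidded case shut.

Things in the scene. Friction and masses are not known exactly. Their poses are not given: they have to be found in the camera images.
- blue_case: Cassette case with a blue lid, fixed to the worktop. Origin: centre of its underside; x from front (latch) to back (hinge), y along the hinge, z up. Grey tray 100 (x) x 124 (y) x 40 mm high, 6 mm thick lid on top: 46 mm high shut. An orange release tab sticks out of the middle of the front to x = -91 mm, between two cheeks 14 mm high, 50 mm over both.
- white_case: Cassette case with a white lid, fixed to the worktop. Origin: centre of its underside; x from front (latch) to back (hinge), y along the hinge, z up. Grey tray 100 (x) x 124 (y) x 40 mm high, 6 mm thick lid on top: 46 mm high shut. An orange release tab sticks out of the middle of the front to x = -91 mm, between two cheeks 14 mm high, 50 mm over both.
- blue_case_lid (a joint): Angle of the blue lid, rad: 0 shut (latched it may rest at up to 0.03), grows as it opens, stop at 1.85 (leaning back past upright). Unlatched, a weak damped spring (under 2 N at the edge) lifts it within 2 s to about 0.8 to 0.9, where friction holds it. A push of about 1 N at its free edge or underside, towards the back, swings it on; it stays where it is left.
- blue_case_tab (a joint): Angle of the orange release tab of the blue-lidded case, rad: 0 at rest, grows as its pad is pressed down, 0.26 at its stop. The latch lets the lid go at about 0.15 (pad down 5 mm). Its spring takes about 1.5 N at first, 4.5 N at the stop, and brings it back up when let go.
- blue_case_tab_pad (a point): Point to press on the blue-lidded case's tab: top of the orange ribbed pad (34 x 30 mm), 26 mm above the worktop, at x = -80 mm, y = 0 in the case frame, 28 mm in front of the shut lid's edge. Moves with the tab, 8 mm down at its stop.
- blue_case_lid_edge (a point): Middle of the blue lid's free front edge, at its underside, 102 mm from the hinge line; moves with the lid (124 mm wide, 6 mm thick, flat). Height above the worktop 40 mm shut, about 117 mm at 0.85 rad, 142 mm upright. x points to the hinge, z out of the lid's top.
- blue_case_hinge (a point): Middle of the blue lid's hinge line, fixed on the case: 50 mm behind its centre, 40 mm above the worktop; the plane of the lid's underside passes through it. Axes as the case.
- white_case_lid (a joint): Angle of the white lid, rad: 0 shut (latched it may rest at up to 0.03), grows as it opens, stop at 1.85 (leaning back past upright). Unlatched, a weak damped spring (under 2 N at the edge) lifts it within 2 s to about 0.8 to 0.9, where friction holds it. A push of about 1 N at its free edge or underside, towards the back, swings it on; it stays where it is left.
- white_case_tab (a joint): Angle of the orange release tab of the white-lidded case, rad: 0 at rest, grows as its pad is pressed down, 0.26 at its stop. The latch lets the lid go at about 0.15 (pad down 5 mm). Its spring takes about 1.5 N at first, 4.5 N at the stop, and brings it back up when let go.
- block_0: Tissue cassette with a paraffin block, 28 x 46 x 14 mm, loose, lying in one end compartment (+y side) of the blue case under its lid. Origin: centre of its underside.
- block_1: Another tissue cassette like it, 28 x 46 x 14 mm, loose in the other end compartment (-y side) of the blue case. Origin: centre of its underside.
- block_2: Tissue cassette, 28 x 46 x 14 mm, loose inside the white-lidded case. Origin: centre of its underside.
- dropper_bottle: Brown dropper bottle with a black dropper cap, 36 mm across, 98 mm high, loose, upright at the left side of the worktop. Origin: centre of its underside.
- jar: Red staining jar with a black lid, 62 x 62 x 96 mm, loose, upright at the right side of the worktop. Origin: centre of its underside.
- red_marker: White and red marker pen, 135 mm long, 13 mm thick, loose, lying near the front edge of the worktop. Origin: its middle, underside.
- tape: Roll of beige tape, 82 mm across, 18 mm high, loose, lying flat near the front edge of the worktop, in front of the fixed microtome that stands between the two cases (bed x from 0.45 m, y -0.20 to 0.08 m, 200 mm high; its sled beyond x = 0.65 m up to 370 mm): pass over or round it. Origin: centre of its underside.

How it is judged:
By the outcome, as a careful person would: the job done as asked, in the order asked, and still so for the second after the job is handed in, with the robot touching nothing.
It also fails if it takes over 45 s, if anything falls off the work surface, if the arm or the gripper's body presses on something with over 40 N, if the wrist force passes 120 N, or if a joint passes its speed limit or range.

### The arm

A 6-joint arm with a two-finger parallel gripper is mounted at the origin on a cart in front of the work surface, level with it; the furniture and walls round the work are solid. World frame = base frame: x ahead of the robot, y to its left, z up, the work surface at z = 0. Lengths are in mm, angles in rad, forces in N, time in s.
With the tool pointing down it reaches from about 275 to 1000 mm from the base axis. Payload 8.4 kg.
Tool frame: the origin (TCP) lies at the very end of the fingers, on their centre line; the grasp point (between the pads) lies 19 mm behind it; z points along the fingers, y is the line along which they close (so a half turn about z gives the same grasp; the last joint's range is limited). The gripper opens to 85 mm and grips with 20 to 120 N. Pads are 22 mm wide; open, the fingers measure 114 mm over their backs; the gripper's body (76 mm by 85 mm) begins 54 mm behind the grasp point. The pads swing forward as they close: fully open they stand 13 mm farther back than shut.
Start: joints at [-1.169, 0.353, 1.633, -0, 1.155, -0.002], TCP at [245.571, -574.737, 206.881] pointing down, gripper open.
Joint ranges: [-2.63, 2.63], [-0.92, 2.1], [0.06, 2.66], [-1.3, 4.44], [0, 2.69], [-3.02, 3.02]. Speed limits (rad/s): [2.22, 2.22, 2.79, 3.14, 3.14, 3.14].

### API

Orientations are given as [roll, pitch, yaw] about the fixed x, y, z axes, in that order (R = Rz(yaw) Ry(pitch) Rx(roll)).
In Python, from rig import sensors, grab_frame, camera_params, order gives the robot as it stands. The module is installed in compiled form; this text tells all that it offers.
- The arm moves only by the tool move_arm, never from a script. Its argument "motion" is a list of rows, each a list of 7 numbers: the turn, a rotation vector about the tool's x, y, z in shares of pi rad (1.0 is pi rad), then the shift along the tool's x, y, z in parts of the range, where 1.0 means 30 cm, then the finger opening in m, from 0 to 0.0854. A call has 1 to 8 rows; each row is the pose to reach, as a shift and turn from the pose commanded when the call began, along the tool's axes at that moment; what a row does not reach only later rows make up. A row lasts 1/8 s, in which the tool goes at most 62.5 mm and 10.7 degrees, less where a joint would pass 70% of its speed; a pose out of reach is approached as far as the arm can. A shift or turn number past 1, either way, is cut back to 1. A call with a gripper value outside its range is refused whole. The fingers move at their own pace and stop on an object; "grip_force" is the grip in N (left out, the last holds). Time passes only in rows, so rows that repeat a pose let the fingers close. It gives the time, the measured TCP pose, the force, the opening and the grip force at its end, in the units of the state.
- sensors.sense(): the state, without advancing time (a new reading comes with each control period).
- grab_frame(name): name is "scene" or "side" or "wrist"; returns (picture, depth): 384x512x3 uint8, red, green, blue; 384x512 float32, mm along the optical axis (not along the pixel's ray), 0 where there is no reading.
- camera_params(name): a dict with "camera_matrix" (3x3 intrinsics, pixels), "k1" (the pictures are not rectified: a ray, as slopes to the right and down, at radius r is drawn at 1 + k1 r^2 times it, then the intrinsics apply), "world_from_camera" (4x4, takes a point from camera to world coordinates). Camera axes: x right, y down, z forward; pixel columns grow to the right and rows downward; lengths in mm; the calibration is good to about 2 mm. A picture is of the moment at which its call begins: read the wrist's pose just before it. camera_params takes no time and is no camera call; for the wrist camera it gives the pose at the moment of the call.
- order.sign_off(): hands the job in; it is judged then, once.
The state is a dict: "clock": time; "qpos": joint angles; "qvel": joint speeds; "joint_efforts": joint torques, N m; "eef_pos": TCP position; "tcp_rot": TCP orientation; "contact_force": force on the tool from outside, world axes, zero at the start; "wrist_torque": the same for the moment, N m; "opening": opening from 0.0 (shut) to 1.0 (fully open); "grasp_force": force on a finger pad.
Only numpy, scipy, OpenCV 4.12 (cv2) and the standard library are available. Lean on these libraries where they do the work, as an engineer would, in place of code of your own. Each camera call takes 0.05 s, during which the arm holds its last target. There are 200 camera calls.

## Working session

There is one attempt and no reset: what is moved stays moved. The work goes in short steps, Python scripts to look and compute and a tool call to move; the robot and the scene stay as the last step left them, time stands still between calls to the robot, and variables do not carry over. Pictures are saved under pics/ and viewed, at most 10 in all, crops included, and the job is handed in when it is done.

Besides the shell and the picture viewer there is one more tool, called after ">>>" as name(argument=value, ...) on one line, values as JSON. move_arm: Moves the arm, as the interface text tells. Its arguments: {"type":"object","properties":{"motion":{"type":"array","items":{"type":"array","items":{"type":"number"}}},"grip_force":{"type":"number"}},"required":["motion"]}

```bash
mkdir -p pics; cat > h.py <<'E'
import numpy as np, cv2
from rig import sensors, grab_frame, camera_params, order
def cloud(name, depth):
    p=camera_params(name); K=np.array(p["camera_matrix"]); T=np.array(p["world_from_camera"])
    h,w=depth.shape; u,v=np.meshgrid(np.arange(w),np.arange(h))
    n=cv2.undistortPoints(np.stack([u,v],-1).reshape(-1,1,2).astype(np.float64),K,np.array([p["k1"],0,0,0.])).reshape(h,w,2)
    P=np.dstack([n,np.ones((h,w))])*depth[...,None]
    W=P@T[:3,:3].T+T[:3,3]; W[depth<=0]=np.nan
    return W
E
python3 - <<'E'
from h import *
a,d=grab_frame("scene"); b,e=grab_frame("side")
cv2.imwrite("pics/a.png",cv2.cvtColor(np.vstack([a,b])[:, :],cv2.COLOR_RGB2BGR)[::1]) if 0 else cv2.imwrite("pics/a.png",cv2.resize(cv2.cvtColor(np.hstack([a,b]),cv2.COLOR_RGB2BGR),(800,300)))
np.savez("f.npz",a=a,b=b,A=cloud("scene",d),B=cloud("side",e))
A=cloud("scene",d);B=cloud("side",e)
for im,W,nm in((a,A,"scene"),(b,B,"side")):
    hsv=cv2.cvtColor(im,cv2.COLOR_RGB2HSV)
    for col,lo,hi in(("orange",(5,150,100),(22,255,255)),("blue",(95,100,40),(130,255,255))):
        m=cv2.inRange(hsv,lo,hi); n,l,s,c=cv2.connectedComponentsWithStats(m)
        for i in range(1,n):
            if s[i,4]>60: print(nm,col,s[i],c[i].round(),np.nanmedian(W[l==i],0).round(1))
print(sensors.sense())
E
```

```text
scene orange [167 123  37  21 361] [184. 133.] [1312.2   -7.    48.8]
scene orange [199 213  14  15 125] [205. 220.] [412.8 206.8  27. ]
scene blue [   0  236   46   93 2132] [ 22. 275.] [1019.   869.4 -353.6]
side orange [ 416  142   96   47 1875] [459. 167.] [1309.5 -192.6   50.3]
side orange [427 230  32  33 608] [441. 244.] [ 880.8 -527.4   62.4]
side orange [261 249  15  16 124] [269. 258.] [ 425.3 -360.7   28.2]
side blue [267 234  49  33 941] [291. 250.] [ 486.3 -371.3   48.1]
side blue [503 294   9  15  84] [508. 299.] [ 919.5 -718.9   13. ]
{'clock': 0.1, 'qpos': array([-1.16941671e+00,  3.53590868e-01,  1.63408331e+00,  5.95116007e-06,
        1.15519465e+00, -2.38085103e-03]), 'qvel': array([-1.87409301e-03, -1.21410460e-03, -1.96368060e-03,  5.31505771e-05,
        5.63481649e-04, -7.94585999e-04]), 'joint_efforts': array([-3.46867355e-04, -6.06359768e+01, -3.42820680e+01, -6.10869188e-05,
        3.98805845e-03,  6.58334699e-06]), 'eef_pos': array([ 245.3781172 , -574.30424663,  206.21921644]), 'tcp_rot': array([-3.14031650e+00, -8.47985172e-06,  4.03758057e-01]), 'contact_force': array([-0.07767916,  0.40791661, -0.69916582]), 'wrist_torque': array([-0.02393982,  0.03297752, -0.0046177 ]), 'grasp_force': 0.0, 'opening': 1.0024568815856296}
```

View pics/a.png

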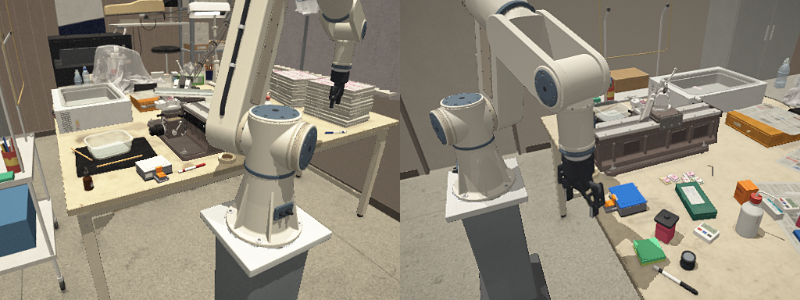

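The scene view (left) shows the white case near the left, with the arm in the middle. The side view (right) shows the blue case at about (628,197) and its orange tab at (605,203), just right of the gripper.

```bash
python3 - <<'E'
from h import *
f=np.load("f.npz")
w,d=grab_frame("wrist"); W=cloud("wrist",d)
cv2.imwrite("pics/b.png",cv2.cvtColor(np.hstack([w[:,:],cv2.resize(f["b"][190:310,210:370],(512,384))]),cv2.COLOR_RGB2BGR)[:, :] if 0 else cv2.resize(cv2.cvtColor(np.hstack([w,cv2.resize(f["b"][190:310,210:370],(512,384))]),cv2.COLOR_RGB2BGR),(800,300)))
for im,P,nm in((f["b"],f["B"],"side"),(w,W,"wrist")):
    hsv=cv2.cvtColor(im,cv2.COLOR_RGB2HSV)
    for col,lo,hi in(("orange",(5,150,100),(22,255,255)),("blue",(95,100,40),(130,255,255))):
        q=P[cv2.inRange(hsv,lo,hi)>0]
        k=(q[:,0]>330)&(q[:,0]<650)&(q[:,1]<-250)&(q[:,1]>-520)
        q=q[k]
        if len(q)<20: print(nm,col,len(q)); continue
        zt=np.percentile(q[:,2],90); t=q[q[:,2]>zt-4]
        r=cv2.minAreaRect(t[:,:2].astype(np.float32)); print(nm,col,len(q),zt,r,t.mean(0),cv2.boxPoints(r).tolist())
E
```

```text
side orange 119 49.855835959859654 ((435.2519836425781, -358.25531005859375), (24.27192497253418, 6.024928569793701), 87.43609619140625) [ 434.99303573 -358.90264863   50.96129667] [[431.69964599609375, -370.2443542480469], [437.71856689453125, -370.5138854980469], [438.8043212890625, -346.2662658691406], [432.785400390625, -345.9967346191406]]
side blue 939 50.00442797486119 ((488.65704345703125, -362.8440246582031), (124.19732666015625, 100.09599304199219), 86.12044525146484) [ 487.33002484 -366.14895604   48.42298555] [[434.5221862792969, -421.4141845703125], [534.3887939453125, -428.18658447265625], [542.7918701171875, -304.27386474609375], [442.92529296875, -297.50146484375]]
wrist orange 0
wrist blue 0
```

View pics/b.png

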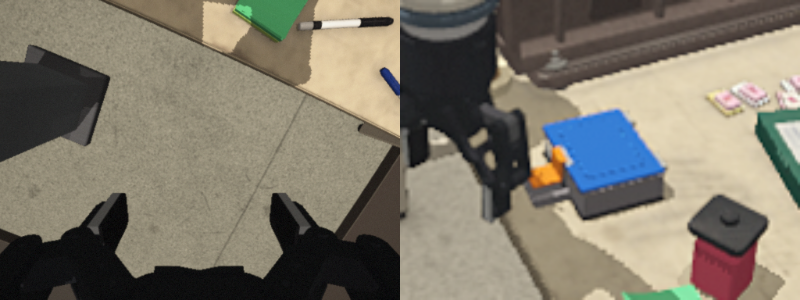

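The wrist view doesn't show the blue case. The side crop shows the blue lid clearly and the tab at (548,178), and the fitted lid rectangle of 124 x 100 mm matches the given size. Next I'll work out the move to above the tab, tilted so the gripper body stays clear of the lid.

```bash
cat >> h.py <<'E'
from scipy.spatial.transform import Rotation as Ro
C=np.array([488.7,-362.8]); YAW=-0.068
def world(p):
    c,s=np.cos(YAW),np.sin(YAW); return np.array([C[0]+c*p[0]-s*p[1],C[1]+s*p[0]+c*p[1],p[2]])
def case(W):
    c,s=np.cos(YAW),np.sin(YAW); q=np.array(W)-np.array([*C,0]); return np.stack([c*q[...,0]+s*q[...,1],-s*q[...,0]+c*q[...,1],q[...,2]],-1)
def tilt_R(t): # fingers point down and t rad towards case +x
    return Ro.from_euler("z",YAW)*Ro.from_euler("y",-t)*Ro.from_euler("x",np.pi)
def to(p,t):
    s=sensors.sense(); R0=Ro.from_euler("xyz",s["tcp_rot"])
    print("case now",case(s["eef_pos"]).round(1),"F",s["contact_force"].round(1),"clk",s["clock"])
    print("turn",(R0.inv()*tilt_R(t)).as_rotvec().round(3),"shift",(R0.inv().apply(world(p)-s["eef_pos"])/1000).round(4))
E
python3 - <<'E'
from h import *
print(tilt_R(.35).as_matrix().round(2)[:,2])
to([-90,0,150],.35)
E
```

```text
[ 0.34 -0.02 -0.94]
case now [-228.4 -227.6  206.3] F [1.3 0.4 0.2] clk 0.15
turn [-0.084  0.344  0.467] shift [ 0.2267 -0.1398  0.0565]
```

Units first: shifts go in shares of 30 cm and turns go in shares of pi rad. So 0.2267 m is 0.7557, -0.1398 m is -0.466, 0.467 rad is 0.1487.

>>> move_arm(motion=[[-0.0032, 0.0127, 0.0191, 0.0933, -0.0567, 0, 0], [-0.0064, 0.0286, 0.0382, 0.19, -0.1167, 0, 0], [-0.0095, 0.0414, 0.0573, 0.2833, -0.1733, 0, 0], [-0.0127, 0.0541, 0.0732, 0.3767, -0.2333, 0.0333, 0], [-0.0159, 0.0668, 0.0923, 0.4733, -0.29, 0.0667, 0], [-0.0191, 0.0828, 0.1114, 0.5667, -0.35, 0.1, 0], [-0.0239, 0.0955, 0.1305, 0.6667, -0.41, 0.15, 0], [-0.0267, 0.1095, 0.1487, 0.7557, -0.466, 0.1883, 0]])

```text
clock: 1.15
eef_pos: [399.4, -355.9, 149.8]
tcp_rot: [3.141, -0.352, -0.07]
contact_force: [-0.5, 0.2, -0.1]
opening: 0.001
grasp_force: 0.0
```

>>> move_arm(motion=[[0, 0, 0, 0, 0, 0, 0], [0, 0, 0, 0, 0, 0, 0], [0, 0, 0, 0, 0, 0, 0]])

```text
clock: 1.52
eef_pos: [399.3, -358.4, 151.0]
tcp_rot: [3.139, -0.351, -0.068]
contact_force: [-0.4, 0.3, -0.1]
opening: 0.001
grasp_force: 0.0
```

```bash
cat > look.py <<'E'
import sys
from h import *
w,d=grab_frame("wrist"); W=cloud("wrist",d); b,e=grab_frame("side"); B=cloud("side",e)
cv2.imwrite(sys.argv[1],cv2.resize(cv2.cvtColor(np.hstack([w,cv2.resize(b[170:320,190:390],(512,384))]),cv2.COLOR_RGB2BGR),(800,300)))
for im,P,nm in((b,B,"side"),(w,W,"wrist")):
    hsv=cv2.cvtColor(im,cv2.COLOR_RGB2HSV)
    for col,lo,hi in(("orange",(5,150,100),(22,255,255)),("blue",(95,100,40),(130,255,255))):
        q=case(P[cv2.inRange(hsv,lo,hi)>0]); q=q[(abs(q[:,0])<150)&(abs(q[:,1])<100)]
        if len(q)>20:
            t=q[q[:,2]>np.percentile(q[:,2],90)-5] if col=="blue" else q[abs(q[:,2]-25)<6]
            print(nm,col,len(q),"case med",np.median(t,0).round(1),"2-98%",np.percentile(q,[2,98],0).round(1).tolist(),cv2.minAreaRect(t[:,:2].astype(np.float32)) if len(t) else "")
E
python3 look.py pics/c.png; python3 -c "
from h import *
to([-84,0,40],.35)"
```

```text
side orange 134 case med [-71.6  -2.3  27.4] 2-98% [[-87.7, -14.3, 6.5], [-50.1, 17.2, 52.3]] ((-71.6585464477539, 1.1306571960449219), (33.37770462036133, 31.632030487060547), 1.0632692575454712)
side blue 936 case med [-0.8 -6.6 48.3] 2-98% [[-48.4, -58.9, 42.0], [46.6, 56.4, 51.4]] ((-49.458351135253906, -1.2296257019042969), (200.11468505859375, 123.02818298339844), 0.7229298949241638)
wrist orange 1325 case med [-73.7   1.2  27.8] 2-98% [[-89.3, -12.6, 26.2], [-49.1, 14.9, 53.0]] ((-73.27424621582031, 1.1814613342285156), (32.34961700439453, 29.57136344909668), 0.2586240768432617)
wrist blue 13455 case med [-0.9  2.1 48.2] 2-98% [[-48.4, -56.3, 46.2], [47.7, 61.0, 50.1]] ((-0.2742652893066406, 2.4317626953125), (101.32170867919922, 123.1346435546875), 0.9876971244812012)
case now [-89.6  -1.4 150.8] F [-0.1  0.7 -0.7] clk 1.625
turn [ 0.002 -0.001  0.   ] shift [-0.0328 -0.0016  0.106 ]
```

View pics/c.png

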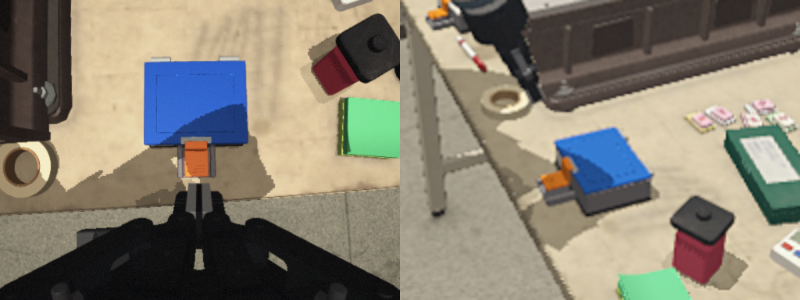

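The wrist view shows the blue case straight ahead with the lid at (195,103) and the tab at (196,158). Its fit agrees within about 2 mm. The tilted tip touches at its back corner, so I'll aim the TCP at x = -75.

```bash
python3 -c "
from h import *
to([-75,1,36],.35); to([-75,1,24],.35);to([-75,1,21.5],.35)"
```

```text
case now [-89.6  -1.4 150.8] F [-0.1  0.7 -0.7] clk 1.625
turn [ 0.002 -0.001  0.   ] shift [-0.0257 -0.0026  0.1128]
case now [-89.6  -1.4 150.8] F [-0.1  0.7 -0.7] clk 1.625
turn [ 0.002 -0.001  0.   ] shift [-0.0299 -0.0026  0.1241]
case now [-89.6  -1.4 150.8] F [-0.1  0.7 -0.7] clk 1.625
turn [ 0.002 -0.001  0.   ] shift [-0.0307 -0.0026  0.1264]
```

Scaled: 0.1241 m is 0.4137, 0.1128 m is 0.376.

>>> move_arm(motion=[[0, 0, 0, -0.02, -0.0033, 0.0933, 0], [0, 0, 0, -0.0433, -0.0067, 0.1867, 0], [0, 0, 0, -0.0667, -0.0087, 0.2833, 0], [0, 0, 0, -0.0857, -0.0087, 0.376, 0], [0, 0, 0, -0.0927, -0.0087, 0.395, 0], [0, 0, 0, -0.0997, -0.0087, 0.4137, 0], [0, 0, 0, -0.0997, -0.0087, 0.4137, 0]])

```text
clock: 2.5
eef_pos: [413.9, -356.0, 24.1]
tcp_rot: [3.14, -0.351, -0.068]
contact_force: [-0.6, 0.1, 0.0]
opening: 0.002
grasp_force: 0.0
```

```bash
python3 look.py pics/d.png; python3 -c "
from h import *
to([-75,1,20],.35)"
```

```text
side orange 130 case med [-71.5  -2.4  27.6] 2-98% [[-87.3, -14.0, 7.9], [-49.9, 15.3, 52.3]] ((-72.30624389648438, 1.152353286743164), (33.78448486328125, 32.50613784790039), 8.190568923950195)
side blue 929 case med [-0.7 -6.6 48.3] 2-98% [[-48.0, -59.7, 43.0], [46.3, 57.3, 51.2]] ((-0.24477005004882812, 0.18358993530273438), (100.6663589477539, 123.92147064208984), 0.16331781446933746)
wrist orange 2910 case med [-67.6   0.7  28. ] 2-98% [[-79.0, -13.2, 26.6], [-48.6, 15.2, 53.3]] ((-69.07904815673828, 1.052708625793457), (24.7166805267334, 30.048786163330078), 0.13183745741844177)
wrist blue 41219 case med [-2.2  2.2 48.6] 2-98% [[-48.7, -56.4, 46.6], [47.5, 60.6, 50.3]] ((0.4034690856933594, 2.0373878479003906), (102.70978546142578, 123.26836395263672), 0.9336140751838684)
case now [-74.9   1.6  24.4] F [-0.6  0.5  0.1] clk 2.6
turn [ 0.002 -0.002  0.   ] shift [-0.0016  0.0005  0.0041]
```

View pics/d.png

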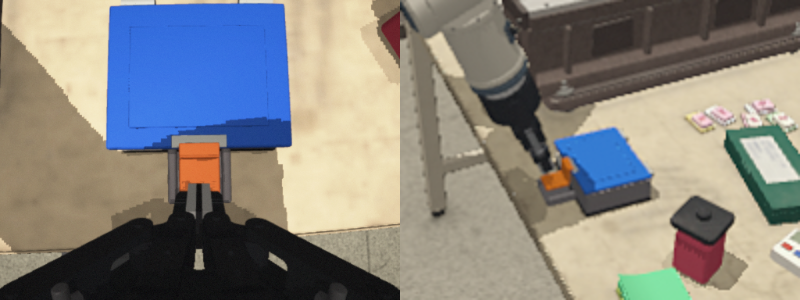

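The wrist view shows the fingertips over the pad at (200,185), with the lid still shut and no contact force yet. I'll go on down in small steps.

Scaled: 0.0038 m is 0.0127, 0.0019 m is 0.0063.

>>> move_arm(motion=[[0, 0, 0, -0.0023, 0, 0.0063, 0], [0, 0, 0, -0.0047, 0, 0.0127, 0], [0, 0, 0, -0.0047, 0, 0.0127, 0]])

```text
clock: 2.98
eef_pos: [413.7, -355.6, 19.4]
tcp_rot: [3.14, -0.351, -0.068]
contact_force: [0.1, 0.3, -0.8]
opening: 0.002
grasp_force: 0.0
```

Scaled: 0.0019 m is 0.0063, -0.0007 m is -0.0023.

>>> move_arm(motion=[[0, 0, 0, -0.0023, 0, 0.0063, 0], [0, 0, 0, -0.0023, 0, 0.0063, 0]])

```text
clock: 3.22
eef_pos: [413.7, -355.5, 17.3]
tcp_rot: [3.141, -0.351, -0.068]
contact_force: [0.1, 0.1, 0.2]
opening: 0.0
grasp_force: 0.0
```

```bash
python3 look.py pics/e.png; python3 - <<'E'
from h import *
w,d=grab_frame("wrist"); W=case(cloud("wrist",d))
cv2.imwrite("pics/f.png",cv2.resize(cv2.cvtColor(w[150:320,160:360],cv2.COLOR_RGB2BGR),(700,595)))
for v in range(180,300,6): print(v,W[v,254].round(0),W[v,240].round(0),w[v,254])
E
```

```text
side orange 125 case med [-70.4  -3.2  27.8] 2-98% [[-87.5, -13.7, 6.2], [-50.1, 13.1, 52.8]] ((-71.11076354980469, 0.7180490493774414), (31.6444149017334, 34.662315368652344), 88.88939666748047)
side blue 933 case med [-1.4 -7.1 48.2] 2-98% [[-48.2, -59.4, 42.2], [46.6, 57.1, 51.2]] ((-19.43450927734375, -0.6310768127441406), (137.69859313964844, 123.97525024414062), 0.05231593921780586)
wrist orange 3149 case med [-67.2   0.4  27.9] 2-98% [[-79.0, -13.2, 26.5], [-48.6, 15.3, 53.0]] ((-69.36290740966797, 0.9769182205200195), (25.20494842529297, 30.05421257019043), 0.09257028251886368)
wrist blue 43879 case med [-3.3  2.6 48.4] 2-98% [[-48.7, -56.4, 46.5], [45.7, 60.7, 50.1]] ((-0.8078346252441406, 2.1104888916015625), (100.60697937011719, 123.2174072265625), 0.6859714388847351)
180 [-47.   2.  49.] [-47.   9.  49.] [159 148 138]
186 [-51.   2.  52.] [-50.   9.  52.] [227 118  58]
192 [-53.   2.  52.] [-53.   9.  52.] [228 122  63]
198 [-56.   2.  52.] [-56.   9.  51.] [214 110  52]
204 [-58.   2.  27.] [-58.  10.  27.] [177  91  46]
210 [-62.   2.  28.] [-62.  10.  28.] [227 118  60]
216 [-65.   2.  28.] [-65.  10.  27.] [229 122  63]
222 [-68.   2.  27.] [-68.  10.  28.] [227 120  61]
228 [-72.   2.  27.] [-72.  10.  28.] [227 117  61]
234 [-75.   2.  28.] [-75.  10.  29.] [129  65  35]
240 [-76.   2.  55.] [-78.  10.  27.] [11 12 13]
246 [-78.   2.  61.] [-78.   8.  62.] [16 17 15]
252 [-80.   2.  67.] [-80.   8.  66.] [16 12 13]
258 [-82.   2.  72.] [-82.   8.  70.] [15 17 16]
264 [-83.   2.  76.] [-84.   8.  75.] [20 18 19]
270 [-85.   2.  81.] [-85.   7.  81.] [17 15 17]
276 [-88.   2.  79.] [-86.   7.  85.] [28 25 27]
282 [-90.   2.  79.] [-87.   7.  90.] [33 33 32]
288 [-92.   2.  78.] [-89.   7.  92.] [27 26 29]
294 [-95.   2.  76.] [-90.   7.  96.] [30 29 29]
```

View pics/f.png

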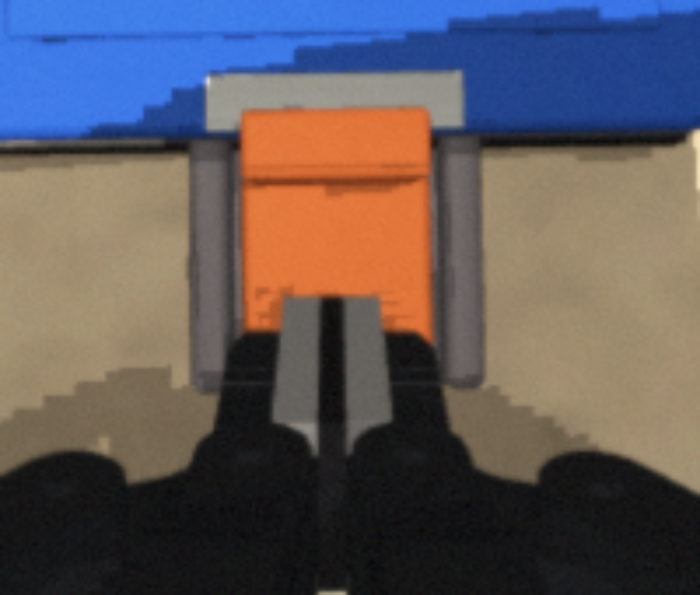

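The crop shows the fingertips at about (330,300) over an undepressed pad. The depth puts the visible tip well above the pad, so I'll check the tip height from the side camera.

```bash
python3 - <<'E'
from h import *
b,e=grab_frame("side"); B=case(cloud("side",e)); g=b.max(-1)
m=(abs(B[...,1]-1)<25)&(B[...,0]>-115)&(B[...,0]<-40)&(B[...,2]>8)&(B[...,2]<110)
for v,u in np.argwhere(m)[::1]:
    if b[v,u].max()-b[v,u].min()<40 and 28<B[v,u,2]<75: print((v,u),B[v,u].round(0),b[v,u])
b2=cv2.resize(cv2.cvtColor(b[220:280,245:325],cv2.COLOR_RGB2BGR),(640,480),interpolation=cv2.INTER_NEAREST); cv2.imwrite("pics/g.png",b2)
p=camera_params("wrist"); print(case(np.array(p["world_from_camera"])[:3,3]),np.array(p["world_from_camera"])[:3,:3].round(2)); print(case(sensors.sense()["eef_pos"]))
E
```

```text
(np.int64(248), np.int64(272)) [-49.  22.  45.] [125  92 112]
(np.int64(248), np.int64(273)) [-50.  11.  54.] [143 107 104]
(np.int64(248), np.int64(274)) [-44.  17.  48.] [106 104 142]
(np.int64(250), np.int64(264)) [-83.  -6.  69.] [37 39 41]
(np.int64(250), np.int64(265)) [-80.  -6.  68.] [133 122 100]
(np.int64(250), np.int64(275)) [-47.   1.  54.] [150 135 121]
(np.int64(251), np.int64(263)) [-88. -11.  71.] [30 31 33]
(np.int64(251), np.int64(264)) [-85. -12.  71.] [70 69 70]
(np.int64(251), np.int64(265)) [-79.  -2.  61.] [136 130 115]
(np.int64(251), np.int64(276)) [-45.  -0.  50.] [120 130 140]
(np.int64(252), np.int64(261)) [-94. -10.  69.] [29 29 32]
(np.int64(252), np.int64(262)) [-90.  -9.  67.] [28 28 30]
(np.int64(252), np.int64(263)) [-87. -10.  66.] [25 25 29]
(np.int64(252), np.int64(264)) [-85. -12.  67.] [63 63 62]
(np.int64(252), np.int64(265)) [-79.  -2.  58.] [111 109 104]
(np.int64(252), np.int64(266)) [-77.  -4.  59.] [125 118 105]
(np.int64(252), np.int64(276)) [-46.  -4.  50.] [150 137 128]
(np.int64(252), np.int64(277)) [-42.  -1.  47.] [101 112 129]
(np.i
[... 2432 characters left out ...]
  49.] [27 36 44]
(np.int64(257), np.int64(264)) [-82.  -3.  41.] [81 67 61]
(np.int64(257), np.int64(275)) [-48.  -0.  29.] [91 67 58]
(np.int64(258), np.int64(261)) [-92.  -6.  43.] [116  98  86]
(np.int64(258), np.int64(262)) [-88.  -2.  39.] [103  86  74]
(np.int64(258), np.int64(276)) [-46.  -4.  28.] [63 64 65]
(np.int64(259), np.int64(277)) [-47. -15.  33.] [61 62 77]
(np.int64(260), np.int64(277)) [-47. -15.  29.] [68 65 63]
(np.int64(260), np.int64(278)) [-47. -21.  34.] [53 62 92]
(np.int64(261), np.int64(278)) [-47. -23.  32.] [63 61 68]
[-63.27969226   2.05981163 200.51372639] [[-0.07 -1.    0.06]
 [-1.    0.07 -0.01]
 [ 0.   -0.06 -1.  ]]
[-75.20126841   2.02261933  17.49387196]
```

View pics/g.png

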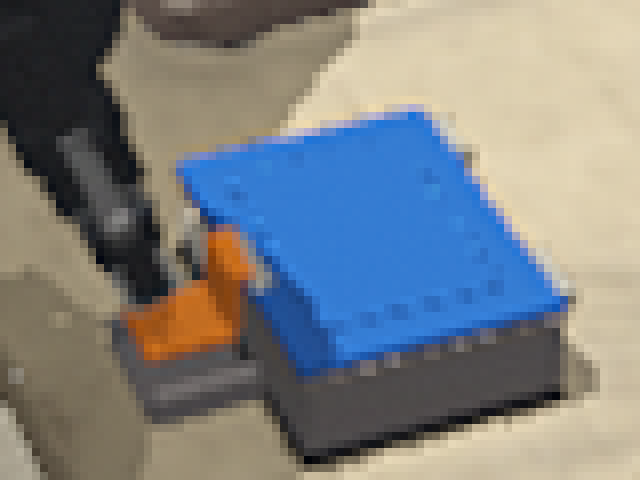

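The side crop shows the fingertip ending above the pad, at about (150,295). Both cameras put the real tip about 25–28 mm short of the reported TCP. I'll shift 9 mm forward and keep lowering while watching the force.

Scaled: 0.0106 m is 0.0353, 0.0085 m is 0.0283.

>>> move_arm(motion=[[0, 0, 0, 0.014, 0, 0.005, 0], [0, 0, 0, 0.0283, 0, 0.0103, 0], [0, 0, 0, 0.0237, 0, 0.0227, 0], [0, 0, 0, 0.019, 0, 0.0353, 0], [0, 0, 0, 0.019, 0, 0.0353, 0]])

```text
clock: 4.05
eef_pos: [422.5, -356.0, 8.9]
tcp_rot: [3.141, -0.35, -0.068]
contact_force: [-0.2, -0.6, 0.4]
opening: 0.002
grasp_force: 0.0
```

Scaled: 0.0038 m is 0.0127, 0.0019 m is 0.0063.

>>> move_arm(motion=[[0, 0, 0, -0.0023, 0, 0.0063, 0], [0, 0, 0, -0.0047, 0, 0.0127, 0], [0, 0, 0, -0.0047, 0, 0.0127, 0]])

```text
clock: 4.42
eef_pos: [422.7, -356.4, 5.4]
tcp_rot: [3.14, -0.351, -0.068]
contact_force: [-0.5, -0.4, 1.4]
opening: -0.004
grasp_force: 0.8
```

Scaled: 0.0019 m is 0.0063, -0.0007 m is -0.0023.

>>> move_arm(motion=[[0, 0, 0, -0.0023, 0, 0.0063, 0], [0, 0, 0, -0.0023, 0, 0.0063, 0]])

```text
clock: 4.68
eef_pos: [422.7, -356.4, 3.4]
tcp_rot: [3.14, -0.351, -0.068]
contact_force: [-2.4, -0.6, 2.6]
opening: 0.001
grasp_force: 1.1
```

```bash
python3 look.py pics/h.png|cut -c1-130; python3 -c "
from h import *
to([-75,1,20],.35)
w,d=grab_frame('wrist'); W=case(cloud('wrist',d))
for v in range(220,264,4): print(v,W[v,254].round(0),W[v,234].round(0))"
```

```text
side orange 98 case med [-68.6  -8.4  25.2] 2-98% [[-88.3, -14.0, 6.3], [-48.9, 38.6, 52.8]] ((-72.20692443847656, -1.724407196044
side blue 942 case med [-1.4 -7.  48.1] 2-98% [[-48.1, -59.3, 42.4], [46.7, 58.2, 50.9]] ((-0.3661155700683594, 1.3291282653808594
wrist orange 2091 case med [-64.5  -0.1  26.2] 2-98% [[-69.7, -12.8, 25.1], [-50.9, 14.8, 52.6]] ((-66.45118713378906, 1.151041984
wrist blue 52715 case med [-3.9  2.5 48.3] 2-98% [[-48.6, -56.3, 46.4], [44.6, 60.7, 49.9]] ((-1.2083244323730469, 2.3050231933593
case now [-66.3   2.    3.4] F [-1.8 -0.1  2.2] clk 4.775
turn [ 0.001 -0.001  0.   ] shift [-0.0025  0.001  -0.0186]
220 [-57.   2.  52.] [-57.  11.  51.]
224 [-59.   2.  51.] [-59.  11.  51.]
228 [-62.   2.  27.] [-62.  12.  25.]
232 [-64.   2.  26.] [-64.  12.  26.]
236 [-65.   2.  37.] [-66.  12.  26.]
240 [-67.   2.  41.] [-68.  12.  27.]
244 [-68.   2.  46.] [-69.  11.  37.]
248 [-70.   2.  49.] [-71.  11.  40.]
252 [-71.   2.  53.] [-72.  11.  44.]
256 [-72.   2.  57.] [-73.  11.  47.]
260 [-73.   2.  59.] [-75.  11.  51.]
```

Now it is in contact at 2.6 N and the pad is moving down. I'll keep going.

Scaled: 0.0038 m is 0.0127, 0.0019 m is 0.0063.

>>> move_arm(motion=[[0, 0, 0, -0.0023, 0, 0.0063, 0], [0, 0, 0, -0.0047, 0, 0.0127, 0], [0, 0, 0, -0.0047, 0, 0.0127, 0]])

```text
clock: 5.2
eef_pos: [422.6, -356.3, -0.8]
tcp_rot: [3.14, -0.351, -0.068]
contact_force: [-3.6, 0.7, 3.0]
opening: 0.002
grasp_force: 2.1
```

```bash
python3 look.py pics/i.png|cut -c1-130
```

```text
side orange 92 case med [-68.3  -7.6  22.3] 2-98% [[-88.4, -13.7, 7.8], [-53.6, 25.6, 51.1]] ((-72.49117279052734, -0.655519485473
side blue 665 case med [-27.5  -9.4  85.7] 2-98% [[-37.9, -59.7, 25.7], [48.1, 57.7, 89.8]] ((-26.421493530273438, -0.597137451171
wrist orange 1678 case med [-68.   -6.6  23.5] 2-98% [[-69.8, -12.2, 22.6], [-54.5, 14.5, 51.7]] ((-68.34210968017578, 0.835826873
wrist blue 55564 case med [-31.5   2.   82.4] 2-98% [[-41.6, -56.3, 53.9], [36.2, 60.5, 85.6]] ((-29.45334243774414, 1.83423995971
```

The lid has let go and is rising. I'll retract along the tool axis.

Scaled: -0.11 m is -0.3667, -0.085 m is -0.2833.

>>> move_arm(motion=[[0, 0, 0, 0, 0, -0.05, 0], [0, 0, 0, 0, 0, -0.1167, 0], [0, 0, 0, 0, 0, -0.2, 0], [0, 0, 0, 0, 0, -0.2833, 0], [0, 0, 0, 0, 0, -0.3667, 0], [0, 0, 0, 0, 0, -0.3667, 0], [0, 0, 0, 0, 0, -0.3667, 0], [0, 0, 0, 0, 0, -0.3667, 0]])

```text
clock: 6.3
eef_pos: [385.0, -353.1, 101.7]
tcp_rot: [3.142, -0.35, -0.068]
contact_force: [0.4, -0.5, -0.9]
opening: 0.003
grasp_force: 0.0
```

>>> move_arm(motion=[[0, 0, 0, 0, 0, 0, 0], [0, 0, 0, 0, 0, 0, 0], [0, 0, 0, 0, 0, 0, 0], [0, 0, 0, 0, 0, 0, 0], [0, 0, 0, 0, 0, 0, 0], [0, 0, 0, 0, 0, 0, 0], [0, 0, 0, 0, 0, 0, 0]])

```text
clock: 7.18
eef_pos: [385.0, -353.6, 102.7]
tcp_rot: [3.14, -0.351, -0.068]
contact_force: [-0.0, -0.1, -0.1]
opening: -0.002
grasp_force: 0.0
```

```bash
python3 look.py pics/j.png|cut -c1-130;  python3 -c "
from h import *
to([-75,1,20],.35)"
```

```text
side orange 133 case med [-71.5  -2.   27.3] 2-98% [[-87.7, -14.4, 4.9], [-48.6, 15.6, 53.1]] ((-71.586181640625, -0.7280597686767
side blue 289 case med [-11.8 -18.8 118.6] 2-98% [[-14.3, -60.3, 25.0], [48.0, 59.9, 120.9]] ((-9.788949012756348, -1.205417633056
wrist orange 1964 case med [-74.    1.3  27.8] 2-98% [[-88.9, -12.8, 26.3], [-48.6, 15.3, 52.8]] ((-73.07324981689453, 0.799528121
wrist blue 8286 case med [-13.8   1.6 119.3] 2-98% [[-16.1, -55.5, 49.6], [50.0, 60.3, 120.8]] ((-11.517095565795898, 2.2297134399
case now [-104.     2.1  102.7] F [-0.2  0.1 -0.3] clk 7.275
turn [ 0.001 -0.001  0.   ] shift [-0.0011  0.001   0.0876]
```

View pics/j.png

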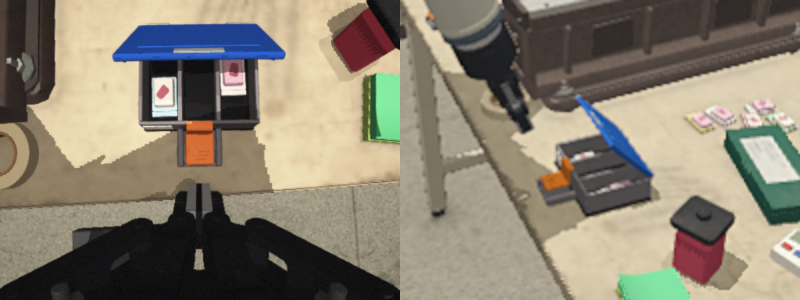

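Now the lid stands at about 0.87 rad, with its edge at (200,45) in the wrist view. Both cassettes lie in the tray and the tab is back up. Next I'll bring the tip under the edge and push it back.

>>> move_arm(motion=[[0, 0, 0, 0.0133, 0, 0.041, 0], [0, 0, 0, 0.04, 0, 0.0857, 0], [0, 0, 0, 0.086, 0, 0.1023, 0], [0, 0, 0, 0.1333, 0, 0.1197, 0], [0, 0, 0, 0.18, 0, 0.1367, 0], [0, 0, 0, 0.2273, 0, 0.154, 0], [0, 0, 0, 0.2273, 0, 0.154, 0]])

```text
clock: 8.15
eef_pos: [466.1, -359.2, 83.0]
tcp_rot: [3.14, -0.351, -0.067]
contact_force: [0.4, -0.1, 0.6]
opening: -0.003
grasp_force: 0.0
```

Scaled: 0.0376 m is 0.1253, 0.0282 m is 0.094.

>>> move_arm(motion=[[0, 0, 0, 0.0313, 0, 0.0113, 0], [0, 0, 0, 0.0627, 0, 0.023, 0], [0, 0, 0, 0.094, 0, 0.0343, 0], [0, 0, 0, 0.1253, 0, 0.0457, 0], [0, 0, 0, 0.1253, 0, 0.0457, 0]])

```text
clock: 8.78
eef_pos: [505.5, -361.9, 82.9]
tcp_rot: [3.14, -0.351, -0.067]
contact_force: [-0.8, 0.4, -0.1]
opening: -0.003
grasp_force: 0.0
```

```bash
python3 look.py pics/k.png|cut -c1-130;  python3 -c "
from h import *
to([-75,1,20],.35)"
```

```text
side orange 133 case med [-71.3  -3.4  27.5] 2-98% [[-87.6, -14.3, 7.4], [-49.0, 15.4, 52.9]] ((-70.83706665039062, 1.163846969604
side blue 166 case med [ 16.5 -32.5 134.4] 2-98% [[13.9, -59.5, 40.6], [52.2, 51.4, 137.6]] ((1.2577800750732422, -19.070159912109
wrist orange 212 case med [-68.4   2.1  27.7] 2-98% [[-70.2, -1.9, 27.0], [-48.3, 5.7, 53.2]] ((-62.568634033203125, 0.70954608917
wrist blue 16722 case med [ 16.6   3.4 136.6] 2-98% [[13.6, -55.1, 51.9], [52.6, 60.6, 137.8]] ((17.42174530029297, 2.787132263183
case now [15.8  2.3 82.6] F [-0.5 -0.6 -1.1] clk 8.875
turn [ 0.001 -0.001  0.   ] shift [-0.1068  0.0012  0.0276]
```

View pics/k.png

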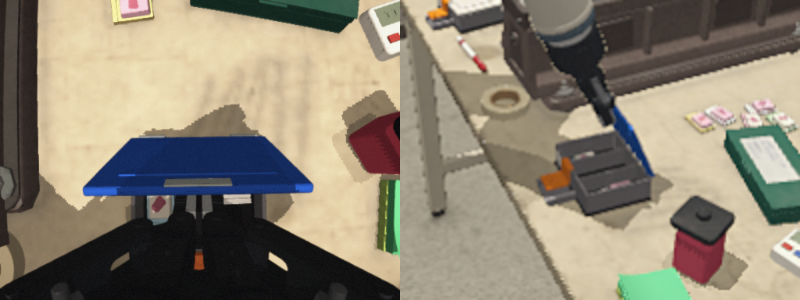

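The wrist view shows the lid being pushed, its edge at (200,190), now at about 1.2 rad. I'll continue, rising slightly.

>>> move_arm(motion=[[0, 0, 0, 0.0273, 0, 0.003, 0], [0, 0, 0, 0.0547, 0, 0.0057, 0], [0, 0, 0, 0.082, 0, 0.0087, 0], [0, 0, 0, 0.1093, 0, 0.0117, 0], [0, 0, 0, 0.1367, 0, 0.0143, 0], [0, 0, 0, 0.164, 0, 0.0173, 0], [0, 0, 0, 0.164, 0, 0.0173, 0]])

```text
clock: 9.75
eef_pos: [553.4, -365.2, 95.1]
tcp_rot: [3.14, -0.351, -0.067]
contact_force: [0.6, -0.2, -1.0]
opening: 0.001
grasp_force: 0.0
```

Scaled: 0.0038 m is 0.0127, 0.0014 m is 0.0047.

>>> move_arm(motion=[[0, 0, 0, 0.0127, 0, 0.0047, 0], [0, 0, 0, 0.0127, 0, 0.0047, 0]])

```text
clock: 10.0
eef_pos: [556.7, -365.4, 94.7]
tcp_rot: [3.14, -0.351, -0.068]
contact_force: [1.3, 0.1, 0.8]
opening: -0.001
grasp_force: 0.0
```

Scaled: 0.0028 m is 0.0093, 0.001 m is 0.0033.

>>> move_arm(motion=[[0, 0, 0, 0.0093, 0, 0.0033, 0], [0, 0, 0, 0.0093, 0, 0.0033, 0]])

```text
clock: 10.25
eef_pos: [559.8, -365.6, 94.8]
tcp_rot: [3.14, -0.351, -0.068]
contact_force: [0.0, -0.5, -0.3]
opening: 0.002
grasp_force: 0.0
```

```bash
python3 look.py pics/l.png|cut -c1-130;  python3 -c "
from h import *
to([-75,1,20],.35)"
```

```text
side orange 140 case med [-71.7  -1.8  27.3] 2-98% [[-87.7, -13.4, 7.3], [-48.8, 15.9, 52.2]] ((-70.93428039550781, 2.264038085937
side blue 651 case med [ 76.4 -27.8 132.3] 2-98% [[53.0, -58.0, 44.4], [78.8, 58.0, 137.5]] ((64.59654235839844, -25.0644683837890
wrist blue 8570 case med [ 78.9   2.9 138.7] 2-98% [[53.9, -53.0, 54.7], [82.0, 59.3, 139.9]] ((73.27387237548828, 3.2010192871093
case now [70.9  2.1 94.8] F [0.7 0.2 0. ] clk 10.35
turn [ 0.001 -0.001  0.   ] shift [-0.1627  0.001   0.0201]
```

Scaled: 0.0028 m is 0.0093, 0.001 m is 0.0033.

>>> move_arm(motion=[[0, 0, 0, 0.0093, 0, 0.0033, 0], [0, 0, 0, 0.0093, 0, 0.0033, 0]])

```text
clock: 10.6
eef_pos: [561.9, -365.6, 94.6]
tcp_rot: [3.141, -0.35, -0.068]
contact_force: [-4.8, -0.7, 3.1]
opening: 0.003
grasp_force: 2.7
```

Scaled: 0.0028 m is 0.0093, 0.001 m is 0.0033.

>>> move_arm(motion=[[0, 0, 0, 0.0093, 0, 0.0033, 0], [0, 0, 0, 0.0093, 0, 0.0033, 0]])

```text
clock: 10.85
eef_pos: [562.4, -365.5, 94.4]
tcp_rot: [3.141, -0.346, -0.067]
contact_force: [-22.6, -1.2, 14.5]
opening: 0.0
grasp_force: 12.8
```

```bash
cat > lid.py <<'E'
from h import *
for n in("side","wrist"):
    im,d=grab_frame(n); P=case(cloud(n,d)); q=P[cv2.inRange(cv2.cvtColor(im,cv2.COLOR_RGB2HSV),(95,100,40),(130,255,255))>0]
    q=q[(abs(q[:,0]-50)<60)&(abs(q[:,1])<70)&(q[:,2]>55)]; p=np.polyfit(q[:,2],q[:,0],1); print(n,len(q),"angle",np.pi/2+np.arctan(p[0]),np.percentile(q,[2,98],0).round(1).tolist())
print(sensors.sense()["contact_force"])
E
python3 lid.py
```

```text
side 564 angle 1.8257406198640758 [[56.2, -58.0, 56.3], [80.5, 58.3, 137.5]]
wrist 8514 angle 1.8883833683438938 [[56.8, -52.9, 61.7], [84.0, 59.3, 139.4]]
[-22.92501071  -0.65753559  14.86038128]
```

The lid is at its stop: 27 N, angle about 1.85. I'll back off and rise clear.

Scaled: -0.13 m is -0.4333, -0.12 m is -0.4.

>>> move_arm(motion=[[0, 0, 0, -0.02, 0, -0.0067, 0], [0, 0, 0, -0.05, 0, -0.02, 0], [0, 0, 0, -0.1167, 0, -0.0667, 0], [0, 0, 0, -0.2, 0, -0.1333, 0], [0, 0, 0, -0.2833, 0, -0.2333, 0], [0, 0, 0, -0.3667, 0, -0.3333, 0], [0, 0, 0, -0.4333, 0, -0.4, 0], [0, 0, 0, -0.4333, 0, -0.4, 0]])

```text
clock: 11.95
eef_pos: [401.0, -354.8, 164.0]
tcp_rot: [3.139, -0.352, -0.069]
contact_force: [0.2, -0.5, 0.7]
opening: -0.0
grasp_force: 0.0
```

>>> move_arm(motion=[[0, 0, 0, 0, 0, 0, 0], [0, 0, 0, 0, 0, 0, 0], [0, 0, 0, 0, 0, 0, 0], [0, 0, 0, 0, 0, 0, 0]])

```text
clock: 12.45
eef_pos: [402.8, -354.5, 162.5]
tcp_rot: [3.141, -0.35, -0.067]
contact_force: [0.3, 0.2, -0.0]
opening: 0.001
grasp_force: 0.0
```

```bash
python3 lid.py; python3 look.py pics/m.png >/dev/null
```

```text
side 718 angle 1.849860536995433 [[56.3, -57.6, 57.2], [80.5, 59.1, 138.4]]
wrist 11556 angle 1.848397495759975 [[55.5, -55.1, 57.6], [77.8, 61.7, 134.8]]
[-0.07661005  0.5846597   0.34255381]
```

View pics/m.png

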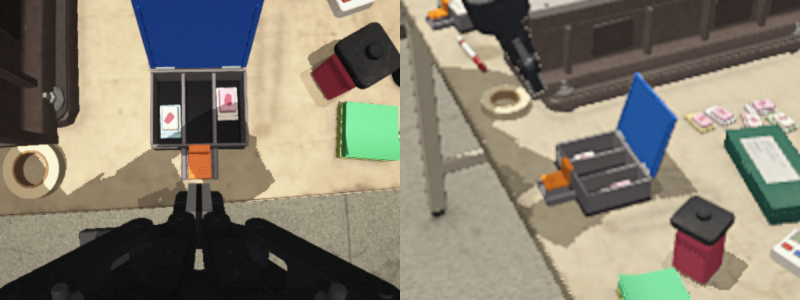

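The lid leans fully back at 1.85 rad (wrist view, 195,35). The cassettes are in the tray at (170,120) and (228,100), and the arm is clear.

```bash
python3 -c "
from rig import order
print(order.sign_off())"
```

```text
the job is handed in; nothing more can be done
None
```

I pressed the blue case's tab so the lid sprang up, then pushed the lid back to its stop (measured 1.85 rad). The arm is clear, both cassettes are still in the tray, the white case was never touched, and the job was handed in at about 13 s.

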